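# Shim the rocking control box

### The arm

A 6-joint arm with a two-finger parallel gripper is mounted at the origin on the work surface. World frame = base frame: x ahead of the robot, y to its left, z up, the work surface at z = 0. Lengths are in m, angles in degrees, forces in N, time in s.
With the tool pointing down it reaches from about 0.375 to 0.825 m from the base axis. Payload 5.5 kg.
Tool frame: the origin (TCP) lies midway between the tips of the shut fingers; the grasp point (between the pads) lies 19 mm behind it; y points along the fingers, x is the direction in which the jaws open and shut, and the axes are right-handed (so a half turn about y gives the same grasp; the last joint's range is limited). The gripper opens to 85 mm and grips with 20 to 120 N. Pads are 22 mm wide; open, the fingers measure 114 mm over their backs; the gripper's body (76 mm by 85 mm) begins 54 mm behind the grasp point. The pads swing forward as they close: fully open they stand 13 mm farther back than shut.
Start: joints at [-71.734, 17.962, -2.699, 69.339, 0, 90], TCP at [0.188, -0.57, 0.231] pointing down, gripper open.
Joint ranges: [-152.73, 152.73], [-39.44, 99.34], [-58.76, 71.6], [-118.89, 123.64], [-81.53, 83.1], [-180, 180]. Speed limits (degrees/s): [136.94, 136.94, 172.46, 180, 180, 180].

### API

Orientations are given as [roll, pitch, yaw] about the fixed x, y, z axes, in that order (R = Rz(yaw) Ry(pitch) Rx(roll)).
In Python, from cell import ctrl, vision, ticket gives the robot as it stands. The module is installed in compiled form; this text tells all that it offers.
- The arm moves only by the tool servo_tool, never from a script. Its argument "steps" is a list of rows, each a list of 3 entries, a list of its own where there are three numbers: the opening, from -1 (shut) to 1 (fully open), so that 0 is half open, then the shift along the world's x, y, z in units of 50 mm (1.0 is 50 mm), then the turn about the world's z in rad. A call has 1 to 8 rows; each row is the pose to reach, as a shift and turn from the pose measured when the call began; what a row does not reach only later rows make up. A row lasts 1/10 s, in which the tool goes at most 50 mm and 8.59 degrees, less where a joint would pass 70% of its speed; a pose out of reach is approached as far as the arm can. A call with a gripper value outside its range is refused whole. The fingers move at their own pace and stop on an object; "newtons" is the grip in N (left out, the last holds). Time passes only in rows, so rows that repeat a pose let the fingers close. It gives the time, the measured TCP pose, the force and the opening at its end, in the units of the state.
- ctrl.get_obs(): the state, without advancing time (a new reading comes with each control period).
- vision.get_image(name): name is "side" or "top" or "wrist"; returns a dict with "img" (384x512x3 uint8, red, green, blue), "fx", "fy", "cx", "cy" (pixels), "dist" ([k1, k2, p1, p2, k3] as OpenCV has them; the pictures are not rectified), "position" and "rotation" of the camera in the world; the wrist camera has in their place "hand_eye" (4x4, takes a point from camera to tool coordinates, whose origin is the TCP and whose axes are the tool frame's). Camera axes: x right, y down, z forward; pixel columns grow to the right and rows downward; lengths in m; the calibration is good to about 2 mm. A picture is of the moment at which its call begins: read the wrist's pose just before it. There is no depth.
- ticket.hand_in(): hands the job in, once; it reports no verdict.
The state is a dict: "clock": time; "joint_pos": joint angles; "qvel": joint speeds; "tau": joint torques, N m; "position": TCP position; "tool_rot": TCP orientation; "force": force on the tool from outside, world axes, zero at the start; "torque": the same for the moment, N m; "gripper_width": finger opening in m.
Only numpy, scipy, OpenCV 4.12 (cv2) and the standard library are available. Lean on these libraries where they do the work, as an engineer would, in place of code of your own. Each camera call takes 0.05 s, during which the arm holds its last target.

### The job

The grey control box overhangs its black plinth and rocks when its overhanging front edge is pressed. Without picking anything up, push the taller of the two grey wedges straight in, thin end first, until it is snug under that edge but does not jack up the box, then press firmly with a fingertip on the rubber strip on top of the edge to check that the box no longer rocks (if it does, push the wedge further and press again). Leave the wedge in place, and the low wedge and everything else where they are.

Things in the scene. Friction and masses are not known exactly. Their poses are not given: they have to be found in the camera images.
- box: light grey metal control box, 176 (x) by 260 (y) by 58 mm tall, about 2.5 kg, loose. Origin: centre of its underside; z up; the white front panel with knobs looks along -x. It rests flat on a black plinth, its front overhanging the plinth's front edge by 80 mm. Some 3 N on the overhanging edge rocks it front down about the plinth's front edge, to the bench; it falls back when let go. A ledge behind keeps it from being shoved back.
- lip (a point): the middle of the lower front edge of the box (the overhanging edge); same axes as the box. Its height is that of the gap under the box, 13 to 22 mm, different each time. The wedge enters along +x; after 80 mm the plinth blocks the way.
- strip: a dark rubber strip, 22 (x) by 220 (y) by 5 mm, fixed on top of the box along its front edge: the place to press. Origin: centre of its underside.
- strip_top (a point): the centre of the top face of the rubber strip, 63 mm above the underside of the box and 15 mm behind its front face
- tall_wedge: the taller of two grey plastic wedges, loose on the bench before the overhang, left or right of the low one; 150 g, 110 (x) by 50 (y) mm. +x end thin (2 mm), roughly towards the box; -x end 34 mm high, an upright flat face; even slope between. Origin: centre of its underside; z up. It drags with 1 to 2 N; once snug the push rises by 5 N and more, and some 20 N would jack up the box.
- nose (a point): the middle of the bottom of the tall wedge's thin end
- tail (a point): the middle of the upright face of the tall wedge's thick end, 17 mm above the bench: the place to push, along the wedge's +x
- slope (a point): the middle of the tall wedge's sloping top face; z is the normal of that face, x runs down the slope to the thin end
- low_wedge: the low wedge, too low for the gap: 110 by 50 mm, 2 mm high at the thin (+x) end and 10 mm at the thick end; leave alone. Origin: centre of its underside
- beaker_a: open translucent plastic beaker, 72 mm across, 82 mm tall, beside the wedges; leave alone. Origin: centre of its underside
- beaker_b: open translucent plastic beaker, 60 mm across, 65 mm tall, behind the box; leave alone. Origin: centre of its underside
- stopper: white plastic stopper, 42 mm across, 34 mm tall, beside the wedges; leave alone. Origin: centre of its underside
- bottle: brown reagent bottle, 64 mm across, 160 mm tall; leave alone. Origin: centre of its underside
- spatula: flat lab spatula, 200 mm long, lying on the bench; leave alone
- jar: white plastic jar, 68 mm across, 80 mm tall; leave alone. Origin: centre of its underside

How it is judged:
By the outcome, as a careful person would: the job done as asked, in the order asked, and still so for the second after the job is handed in, with the robot touching nothing.
It also fails if it takes over 51 s, if anything falls off the work surface, if the arm or the gripper's body presses on something with over 40 N, if the wrist force passes 120 N, or if a joint passes its speed limit or range.

## Working session

There is one attempt and no reset: what is moved stays moved. The work goes in short steps, Python scripts to look and compute and a tool call to move; the robot and the scene stay as the last step left them, time stands still between calls to the robot, and variables do not carry over. Pictures are saved under pics/ and viewed, and the job is handed in when it is done.

Besides the shell and the picture viewer there is one more tool, called after "Request:" in YAML: its name, and indented under it one key for each argument. servo_tool: Moves the arm, as the interface text tells. Its arguments: {"type":"object","properties":{"steps":{"type":"array","items":{"type":"array"}},"newtons":{"type":"number"}},"required":["steps"]}

```bash
mkdir -p pics; python3 - <<'E'
from cell import ctrl,vision
import cv2,pickle
o=ctrl.get_obs();print(o)
d={}
for n in("side","top","wrist"):
    r=vision.get_image(n);d[n]=r
    cv2.imwrite(f"pics/{n}0.png",r["img"][:,:,::-1])
    print(n,{k:v for k,v in r.items() if k!="img"})
pickle.dump((o,d),open("v0.pkl","wb"))
E
```

```text
{'clock': 0.0, 'joint_pos': array([-7.17353244e+01,  1.80040825e+01, -2.75391508e+00,  6.93408754e+01,
       -1.00095290e-03,  9.00005964e+01]), 'qvel': array([ 0.00504543, -0.00284708, -0.0582705 , -0.06564955,  0.01468628,
       -0.03844118]), 'tau': array([-1.63604087e-03, -5.39591646e+01,  3.39750552e+01,  1.89119170e-02,
       -7.98177098e-06,  7.34514657e-06]), 'position': array([ 0.18785561, -0.56921825,  0.23043811]), 'tool_rot': array([-90.00100198,   0.09887297, -71.73592087]), 'force': array([-0.8582047 , -0.2805154 ,  0.19684221]), 'torque': array([-0.02229264,  0.01274258, -0.01266537]), 'gripper_width': 0.0857831251019199}
side {'fx': 466.4180831064127, 'fy': 466.4180831064127, 'cx': 260.29121364799306, 'cy': 189.69994817572837, 'dist': array([-0.00678331,  0.        ,  0.        ,  0.        ,  0.        ]), 'position': array([-0.107581  ,  0.76075822,  0.91062405]), 'rotation': array([-127.6108655 ,    0.95644993, -136.81626404])}
top {'fx': 499.2711750302446, 'fy': 499.2711750302446, 'cx': 261.1067946936039, 'cy': 190.07440713661123, 'dist': array([-0.18058043,  0.        ,  0.        ,  0.        ,  0.        ]), 'position': array([ 3.93524273e-01, -9.15211130e-04,  1.22581703e+00]), 'rotation': array([-1.68465044e+02, -3.42733823e-02, -8.28702879e+01])}
wrist {'fx': 302.3999505060394, 'fy': 302.3999505060394, 'cx': 258.78853842681616, 'cy': 193.46177929217575, 'dist': array([-0.03185303,  0.        ,  0.        ,  0.        ,  0.        ]), 'hand_eye': array([[ 9.99998543e-01, -5.36575797e-04, -1.62068887e-03,
         2.34477880e-04],
       [ 1.35997135e-03, -3.23489216e-01,  9.46230880e-01,
        -1.44474114e-01],
       [-1.03199996e-03, -9.46231705e-01, -3.23488015e-01,
         8.31305265e-02],
       [ 0.00000000e+00,  0.00000000e+00,  0.00000000e+00,
         1.00000000e+00]])}
```

View pics/side0.png

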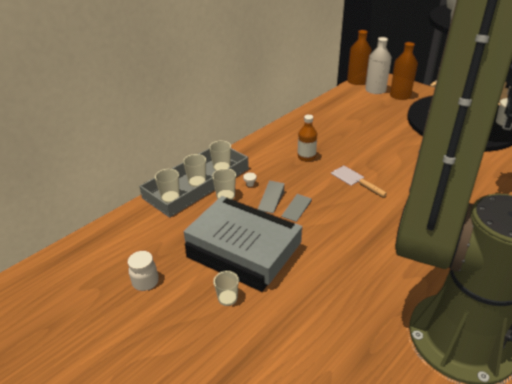

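View pics/top0.png

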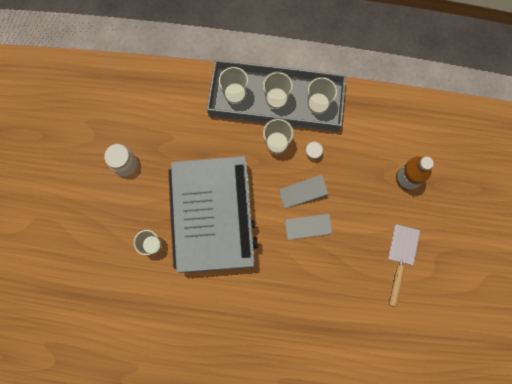

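View pics/wrist0.png

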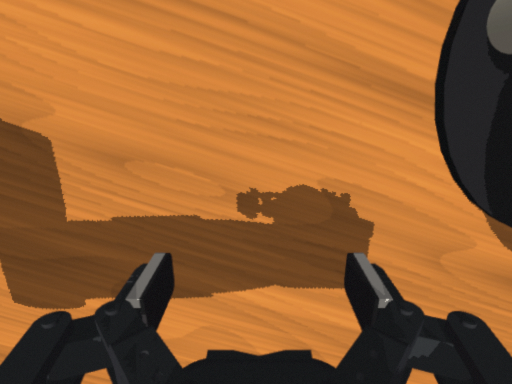

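```bash
cat > h.py <<'E'
import numpy as np,cv2
from scipy.spatial.transform import Rotation as R
def K(r): return np.array([[r["fx"],0,r["cx"]],[0,r["fy"],r["cy"]],[0,0,1]])
def campose(r,o=None):
    if "position" in r: return R.from_euler("xyz",r["rotation"],degrees=True).as_matrix(),np.array(r["position"])
    T=np.eye(4);T[:3,:3]=R.from_euler("xyz",o["tool_rot"],degrees=True).as_matrix();T[:3,3]=o["position"]
    T=T@r["hand_eye"];return T[:3,:3],T[:3,3]
def ray(r,p,o=None):
    u=cv2.undistortPoints(np.array(p,float).reshape(-1,1,2),K(r),r["dist"]).reshape(-1,2)
    M,c=campose(r,o);return c,np.c_[u,np.ones(len(u))]@M.T
def plane(r,p,z,o=None):
    c,d=ray(r,p,o);z=np.broadcast_to(np.asarray(z,float),(len(d),));return c+d*((z-c[2])/d[:,2])[:,None]
def proj(r,P,o=None):
    M,c=campose(r,o);q=(np.atleast_2d(P)-c)@M
    return cv2.projectPoints(q.reshape(-1,1,3),np.zeros(3),np.zeros(3),K(r),r["dist"])[0].reshape(-1,2)
E
python3 - <<'E'
import pickle,cv2,numpy as np
from h import *
o,d=pickle.load(open("v0.pkl","rb"))
t=d["top"]["img"][140:285,160:345,::-1];cv2.imwrite("pics/t0z.png",cv2.resize(t,None,fx=4,fy=4,interpolation=cv2.INTER_CUBIC))
t=d["side"]["img"][165:290,175:325,::-1];cv2.imwrite("pics/s0z.png",cv2.resize(t,None,fx=4.5,fy=4.5,interpolation=cv2.INTER_CUBIC))
E
```

```text
(no output)
```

View pics/t0z.png

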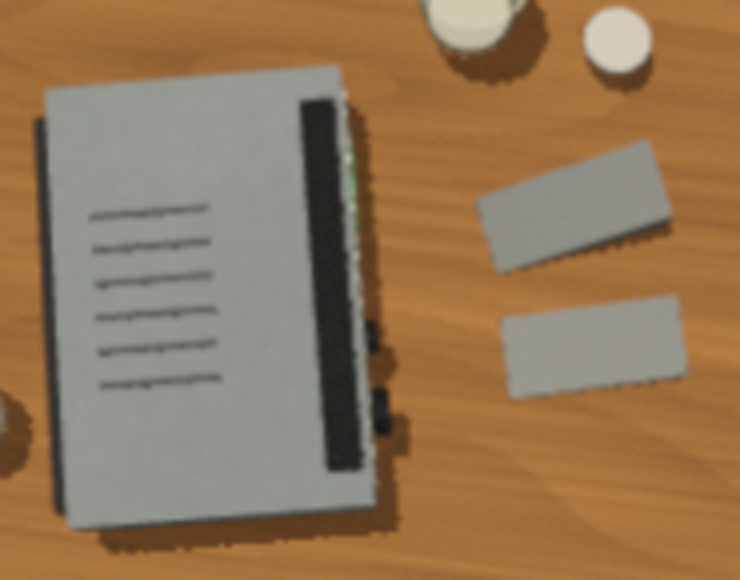

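View pics/s0z.png

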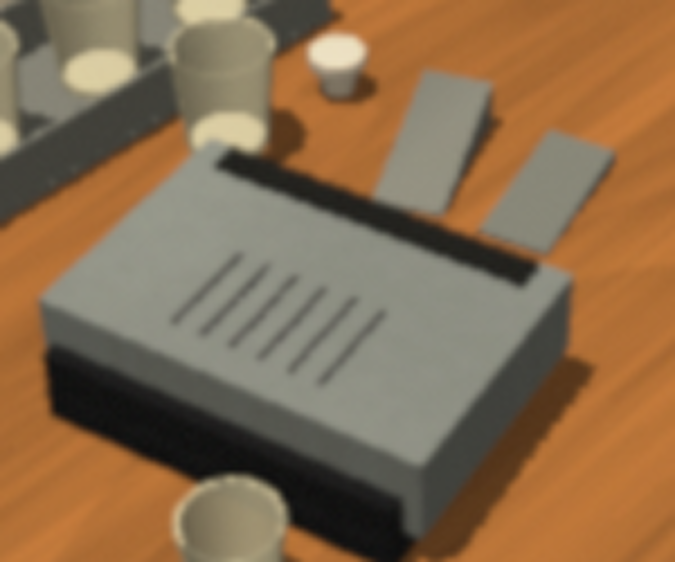

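```bash
python3 - <<'E'
import pickle
from h import *
o,d=pickle.load(open("v0.pkl","rb"))
t=lambda p:(np.array(p,float)+.5)/4-.5+[160,140]
s=lambda p:(np.array(p,float)+.5)/4.5-.5+[175,165]
np.set_printoptions(precision=4,suppress=True)
def tri(a,b):
    c1,d1=ray(d["top"],a);c2,d2=ray(d["side"],b);D1=d1[0]/np.linalg.norm(d1);D2=d2[0]/np.linalg.norm(d2)
    k=np.linalg.lstsq(np.c_[D1,-D2],c2-c1,rcond=None)[0];P,Q=c1+k[0]*D1,c2+k[1]*D2
    return (P+Q)/2,np.linalg.norm(P-Q)
T={"boxRL":(68,527),"boxRR":(45,90),"boxFL":(375,506),"boxFR":(340,66),"strip_lowx":(362,470),"w1thickFar":(650,141),"w1thickNear":(672,215)}
S={"boxRL":(422,466),"boxRR":(42,298),"boxFL":(573,276),"boxFR":(210,143),"strip_lowx":(540,262),"w1thickFar":(424,71),"w1thickNear":(492,84)}
for k in T: print(k,*tri(t(T[k]),s(S[k])))
for z in(.071,.075,.08): 
    P=plane(d["top"],t([T["boxRL"],T["boxRR"],T["boxFL"],T["boxFR"]]),z)
    print(z,P[:,:2].ravel(),"len",np.linalg.norm(P[0]-P[1]),np.linalg.norm(P[2]-P[3]),np.linalg.norm(P[0]-P[2]),np.linalg.norm(P[1]-P[3]),
     "yaw front",np.degrees(np.arctan2(*(P[3]-P[2])[1::-1])),np.degrees(np.arctan2(*(P[0]-P[2])[1::-1])),np.degrees(np.arctan2(*(P[1]-P[3])[1::-1])))
    Q=plane(d["top"],t([(302,100),(328,470),(333,98),(362,470)]),z+.005);print(" strip",Q[:,:2].ravel(),Q.mean(0),np.linalg.norm(Q[0]-Q[1]))
W=plane(d["top"],t([(477,200),(497,272),(650,141),(672,215)]),[.002,.002,.034,.034]);print("tall",W)
n=W[:2].mean(0);a=W[2:].mean(0);print(n,a,np.linalg.norm((n-a)[:2]),np.degrees(np.arctan2(*(n-a)[1::-1])),np.linalg.norm(W[0]-W[1]),np.linalg.norm(W[2]-W[3]))
V=plane(d["side"],s([(375,198),(440,212),(424,71),(492,84)]),[.002,.002,.034,.034]);print("tall side",V)
L=plane(d["top"],t([(500,319),(511,398),(676,295),(687,375)]),[.002,.002,.010,.010]);print("low",L)
b=plane(d["top"],t([(618,40)]),.034);print("stopper",b)
b=plane(d["top"],[(278,142)],.0);print("beaker",b)
E
```

```text
boxRL [0.4138 0.196  0.0813] 0.0016327804448140035
boxRR [0.666  0.249  0.0826] 0.0003943018418452937
boxFL [0.4493 0.024  0.0801] 0.0037018524099340314
boxFR [0.7049 0.0778 0.0758] 0.0030225442618989126
strip_lowx [0.4678 0.0334 0.0864] 0.002337982120481544
w1thickFar [ 0.6936 -0.1143  0.0329] 0.004619107746062977
w1thickNear [ 0.6479 -0.1328  0.0343] 0.002460222774914049
0.071 [0.4133 0.1973 0.6686 0.2514 0.4482 0.0231 0.705  0.0771] len 0.2609332296003434 0.2623754310326241 0.1776207256319494 0.17797761621577257 yaw front 11.878436163840668 101.33392394761681 101.79938946995321
 strip [0.6801 0.0965 0.465  0.0524 0.6835 0.0784 0.4675 0.033 ] [0.574  0.0651 0.076 ] 0.2195093932165062
0.075 [0.4132 0.1966 0.6676 0.2505 0.448  0.0231 0.7039 0.0769] len 0.2600294215611506 0.26146662756509664 0.1770054914588267 0.1773611458621172 yaw front 11.878436163840668 101.33392394761682 101.79938946995327
 strip [0.6791 0.0961 0.4648 0.0522 0.6825 0.0781 0.4672 0.0329] [0.5734 0.0648 0.08  ] 0.21874576078846372
0.08 [0.4131 0.1958 0.6664 0.2494 0.4478 0.023  0.7025 0.0765] len 0.25889966151215965 0.2603306232306871 0.17623644874242334 0.17659055792004794 yaw front 11.87843616384067 101.33392394761681 101.79938946995321
 strip [0.6778 0.0957 0.4645 0.052  0.6813 0.0777 0.4669 0.0328] [0.5726 0.0646 0.085 ] 0.21779122025341036
tall [[ 0.6481 -0.0146  0.002 ]
 [ 0.6043 -0.0323  0.002 ]
 [ 0.6915 -0.1156  0.034 ]
 [ 0.647  -0.1336  0.034 ]]
[ 0.6262 -0.0235  0.002 ] [ 0.6692 -0.1246  0.034 ] 0.10986972159346457 113.04532029529408 0.04724769604675567 0.047980323004914054
tall side [[ 0.6517 -0.0157  0.002 ]
 [ 0.6094 -0.0342  0.002 ]
 [ 0.6948 -0.1122  0.034 ]
 [ 0.6493 -0.1326  0.034 ]]
low [[ 0.5752 -0.0376  0.002 ]
 [ 0.5274 -0.05    0.002 ]
 [ 0.6022 -0.1437  0.01  ]
 [ 0.5536 -0.1554  0.01  ]]
stopper [[ 0.7532 -0.0895  0.034 ]]
beaker [[0.7719 0.0021 0.    ]]
```

Request:
servo_tool:
  steps:
    - [-0.53, [9.96, 8.15, 0], 1.653]
    - [-0.53, [9.96, 8.15, 0], 1.653]
    - [-0.53, [9.96, 8.15, 0], 1.653]
    - [-0.53, [9.96, 8.15, 0], 1.653]
    - [-0.53, [9.96, 8.15, 0], 1.653]
    - [-0.53, [9.96, 8.15, 0], 1.653]
    - [-0.53, [9.96, 8.15, 0], 1.653]
    - [-0.53, [9.96, 8.15, 0], 1.653]
  newtons: 60

```text
clock: 0.95
position: [0.4987, -0.3146, 0.2308]
tool_rot: [-90.0, 0.1, -2.6]
force: [-0.1, -0.3, -0.3]
gripper_width: 0.0201
```

Request:
servo_tool:
  steps:
    - [-0.53, [3.74, 3.05, 0], 0.447]
    - [-0.53, [3.74, 3.05, 0], 0.447]
    - [-0.53, [3.74, 3.05, 0], 0.447]
    - [-0.53, [3.74, 3.05, 0], 0.447]
    - [-0.53, [3.74, 3.05, 0], 0.447]
    - [-0.53, [3.74, 3.05, 0], 0.447]
    - [-0.53, [3.74, 3.05, 0], 0.447]

```text
clock: 1.65
position: [0.6859, -0.1611, 0.2296]
tool_rot: [-90.0, 0.2, 23.1]
force: [-0.4, -0.4, 0.0]
gripper_width: 0.0205
```

```bash
cat > snap.py <<'E'
import sys,pickle,cv2
from cell import ctrl,vision
tag=sys.argv[1];d={}
for n in sys.argv[2:]:
    o=ctrl.get_obs();r=vision.get_image(n);d[n]=(o,r);cv2.imwrite(f"pics/{n}{tag}.png",r["img"][:,:,::-1])
pickle.dump(d,open(f"v{tag}.pkl","wb"));print(o["clock"],o["position"],o["tool_rot"],o["force"])
E
python3 snap.py 1 wrist
```

```text
1.65 [ 0.68587054 -0.16109931  0.22960262] [-89.97418416   0.15488567  23.10058669] [-0.36514639 -0.35945595  0.01832337]
```

View pics/wrist1.png

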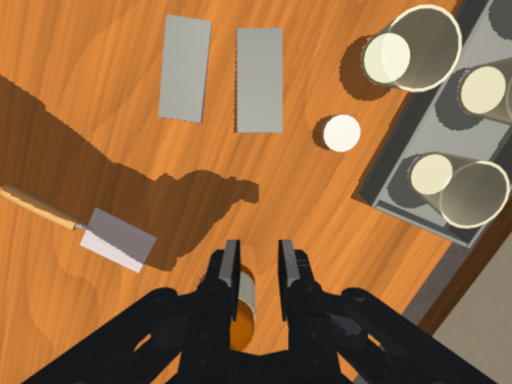

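```bash
python3 - <<'E'
import pickle
from h import *
np.set_printoptions(precision=4,suppress=True)
o,r=pickle.load(open("v1.pkl","rb"))["wrist"]
P=plane(r,[(236,28),(282,28),(237,132),(283,132)],[.002,.002,.034,.034],o);print(P)
n=P[:2].mean(0);a=P[2:].mean(0);print(n,a,np.degrees(np.arctan2(*(n-a)[1::-1])),np.linalg.norm((n-a)[:2]))
print("stopper",plane(r,[(342,133)],.034,o),"bottle?",plane(r,[(240,335)],[.0],o),plane(r,[(240,265)],[.0],o))
_,d=pickle.load(open("v0.pkl","rb"))
print("bottle top",plane(d["top"],[(426,163)],.16),plane(d["top"],[(409,180)],0),"spat",plane(d["top"],[(404,245)],0))
L=plane(r,[(167,15),(211,21),(159,117),(202,122)],[.002,.002,.010,.010],o);print("low",L)
E
```

```text
[[ 0.6031 -0.0335  0.002 ]
 [ 0.6499 -0.0136  0.002 ]
 [ 0.6472 -0.1343  0.034 ]
 [ 0.6943 -0.1143  0.034 ]]
[ 0.6265 -0.0235  0.002 ] [ 0.6707 -0.1243  0.034 ] 113.67203931776466 0.11004379593572872
stopper [[ 0.7552 -0.0894  0.034 ]] bottle? [[ 0.7668 -0.429   0.    ]] [[ 0.7197 -0.3114  0.    ]]
bottle top [[ 0.7173 -0.3352  0.16  ]] [[ 0.715  -0.3428  0.    ]] spat [[ 0.5474 -0.3416  0.    ]]
low [[ 0.5284 -0.0506  0.002 ]
 [ 0.5752 -0.0376  0.002 ]
 [ 0.5555 -0.1574  0.01  ]
 [ 0.6043 -0.1431  0.01  ]]
```

Request:
servo_tool:
  steps:
    - [-0.53, [0, 0, -1], 0]
    - [-0.53, [0, 0, -2], 0]
    - [-0.53, [0, 0, -3], 0]
    - [-0.53, [0, 0, -3.7], 0]
    - [-0.53, [0, 0, -4.1], 0]
    - [-0.53, [0, 0, -4.35], 0]
    - [-0.53, [0, 0, -4.35], 0]
    - [-0.53, [0, 0, -4.35], 0]

```text
clock: 2.5
position: [0.6857, -0.1629, 0.0139]
tool_rot: [-90.0, 0.1, 23.0]
force: [-0.0, 0.4, 0.2]
gripper_width: 0.02
```

```bash
python3 snap.py 2 wrist
```

```text
2.5 [ 0.68566658 -0.16292827  0.01390912] [-9.00423745e+01  7.91535250e-02  2.29631129e+01] [-0.04266537  0.36657525  0.17389338]
```

View pics/wrist2.png

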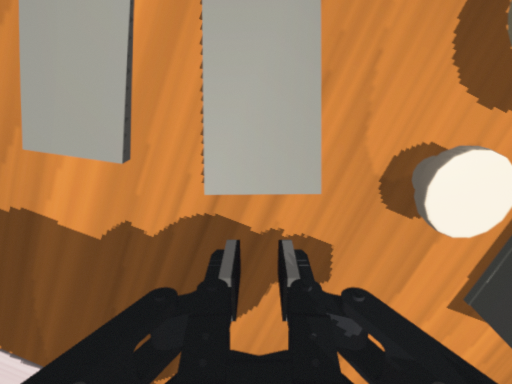

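```bash
python3 - <<'E'
import numpy as np
p0=np.array([.6857,-.1629]);th0=113.2;c=lambda t:np.array([np.cos(np.radians(t)),np.sin(np.radians(t))])
lip=np.array([.5755,.0497]);bx=c(101.7);by=c(191.7)
tip=p0+.030*c(th0);ref=tip+.056*c(th0)
k=0
for i in range(0,33):
    s=.005*i; 
    if i: ref=ref+.005*c(th)
    th=th0-11.5*min(1,s/.075)
    t=ref-.056*c(th);nose=t+.121*c(th)
    print(i,np.round((t-p0)/.05,2),"turn",round(np.radians(th-th0),3),"nose u,v mm",np.round([1e3*(nose-lip)@bx,1e3*(nose-lip)@by],1), np.round((t)*1e3,1))
E
```

```text
0 [-0.24  0.55] turn 0.0 nose u,v mm [-82.6 -34.7] [ 673.9 -135.3]
1 [-0.29  0.64] turn -0.013 nose u,v mm [-77.5 -34.5] [ 671.2 -131. ]
2 [-0.34  0.72] turn -0.027 nose u,v mm [-72.4 -34.5] [ 668.6 -126.7]
3 [-0.39  0.81] turn -0.04 nose u,v mm [-67.4 -34.5] [ 666.1 -122.3]
4 [-0.44  0.9 ] turn -0.054 nose u,v mm [-62.3 -34.5] [ 663.6 -117.9]
5 [-0.49  0.99] turn -0.067 nose u,v mm [-57.2 -34.7] [ 661.2 -113.5]
6 [-0.54  1.08] turn -0.08 nose u,v mm [-52.2 -34.9] [ 658.8 -109. ]
7 [-0.58  1.17] turn -0.094 nose u,v mm [-47.1 -35.1] [ 656.5 -104.5]
8 [-0.63  1.26] turn -0.107 nose u,v mm [-42.  -35.4] [654.2 -99.9]
9 [-0.67  1.35] turn -0.12 nose u,v mm [-37.  -35.8] [652.1 -95.4]
10 [-0.72  1.44] turn -0.134 nose u,v mm [-31.9 -36.3] [649.9 -90.8]
11 [-0.76  1.53] turn -0.147 nose u,v mm [-26.9 -36.8] [647.9 -86.2]
12 [-0.8   1.63] turn -0.161 nose u,v mm [-21.9 -37.4] [645.9 -81.5]
13 [-0.84  1.72] turn -0.174 nose u,v mm [-16.8 -38.1] [643.9 -76.8]
14 [-0.87  1.82] turn -0.187 nose u,v mm [-11.8 -38.8] [642.1 -72.1]
15 [-0.91  1.91] turn -0.201 nose u,v mm [ -6.8 -39.7] [640.2 -67
[... 474 characters left out ...]
633.1 -33.1]
23 [-1.07  2.69] turn -0.201 nose u,v mm [ 33.2 -39.7] [632.1 -28.2]
24 [-1.09  2.79] turn -0.201 nose u,v mm [ 38.2 -39.7] [631.1 -23.3]
25 [-1.11  2.89] turn -0.201 nose u,v mm [ 43.2 -39.7] [630.1 -18.5]
26 [-1.13  2.99] turn -0.201 nose u,v mm [ 48.2 -39.7] [629.1 -13.6]
27 [-1.15  3.08] turn -0.201 nose u,v mm [ 53.2 -39.7] [628.1  -8.7]
28 [-1.17  3.18] turn -0.201 nose u,v mm [ 58.2 -39.7] [627.1  -3.8]
29 [-1.19  3.28] turn -0.201 nose u,v mm [ 63.2 -39.7] [626.1   1.1]
30 [-1.21  3.38] turn -0.201 nose u,v mm [ 68.2 -39.7] [625.   6.]
31 [-1.23  3.48] turn -0.201 nose u,v mm [ 73.2 -39.7] [624.   10.9]
32 [-1.25  3.57] turn -0.201 nose u,v mm [ 78.2 -39.7] [623.   15.8]
```

Approach and begin the turn.

Request:
servo_tool:
  steps:
    - [-0.53, [-0.12, 0.28, 0], 0]
    - [-0.53, [-0.2, 0.46, 0], 0]
    - [-0.53, [-0.24, 0.55, 0], 0]
    - [-0.53, [-0.29, 0.64, 0], -0.013]
    - [-0.53, [-0.34, 0.72, 0], -0.027]
    - [-0.53, [-0.39, 0.81, 0], -0.04]
    - [-0.53, [-0.44, 0.9, 0], -0.054]
    - [-0.53, [-0.49, 0.99, 0], -0.067]

```text
clock: 3.35
position: [0.6616, -0.1132, 0.0144]
tool_rot: [-90.1, 0.0, 19.1]
force: [0.8, -1.1, 0.9]
gripper_width: 0.0199
```

```bash
python3 snap.py 3 wrist
```

```text
3.35 [ 0.66160576 -0.11315332  0.01441318] [-9.00851804e+01  2.79526048e-02  1.90628441e+01] [ 0.8118574  -1.10918443  0.87586615]
```

View pics/wrist3.png

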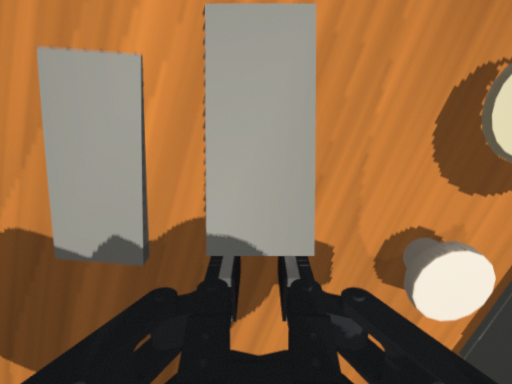

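Request:
servo_tool:
  steps:
    - [-0.53, [-0.05, 0.09, 0], -0.013]
    - [-0.53, [-0.1, 0.18, 0], -0.026]
    - [-0.53, [-0.14, 0.27, 0], -0.04]
    - [-0.53, [-0.19, 0.36, 0], -0.053]
    - [-0.53, [-0.24, 0.45, 0], -0.066]
    - [-0.53, [-0.28, 0.54, 0], -0.08]
    - [-0.53, [-0.32, 0.63, 0], -0.093]
    - [-0.53, [-0.36, 0.72, 0], -0.106]

```text
clock: 4.2
position: [0.6428, -0.0758, 0.0142]
tool_rot: [-90.0, 0.1, 12.9]
force: [-0.0, -0.8, -0.4]
gripper_width: 0.0201
```

```bash
python3 snap.py 4 wrist
```

```text
4.2 [ 0.64279592 -0.07580658  0.01421305] [-9.00176233e+01  6.01098168e-02  1.29403298e+01] [-0.01456428 -0.78912613 -0.37302924]
```

View pics/wrist4.png

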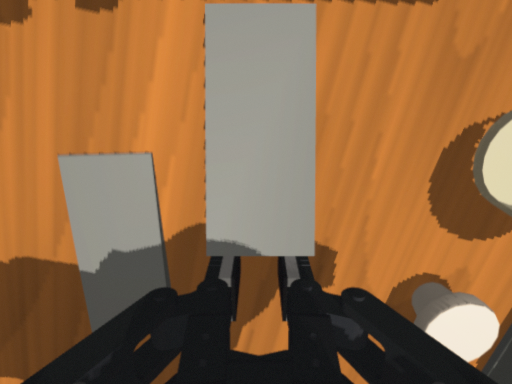

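Request:
servo_tool:
  steps:
    - [-0.53, [-0.03, 0.08, 0], -0.011]
    - [-0.53, [-0.05, 0.17, 0], -0.022]
    - [-0.53, [-0.07, 0.27, 0], -0.022]
    - [-0.53, [-0.09, 0.36, 0], -0.022]
    - [-0.53, [-0.11, 0.46, 0], -0.022]
    - [-0.53, [-0.13, 0.56, 0], -0.022]
    - [-0.53, [-0.15, 0.66, 0], -0.022]
    - [-0.53, [-0.17, 0.76, 0], -0.022]

```text
clock: 5.05
position: [0.6339, -0.0367, 0.0142]
tool_rot: [-90.0, 0.1, 11.7]
force: [0.0, -1.1, 1.3]
gripper_width: 0.0204
```

```bash
python3 snap.py 5 wrist top side
```

```text
5.15 [ 0.63369378 -0.03612777  0.01411564] [-8.99368485e+01  8.34523231e-02  1.17368854e+01] [-1.2180304   0.30378721 -0.39480457]
```

View pics/wrist5.png

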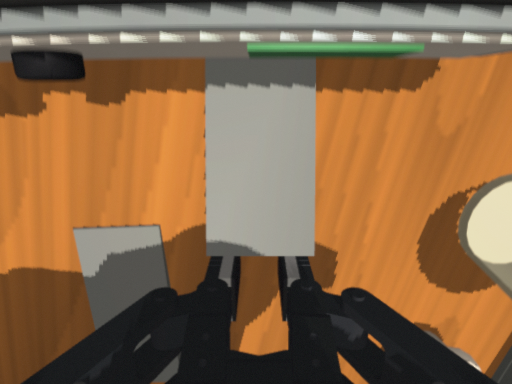

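View pics/top5.png

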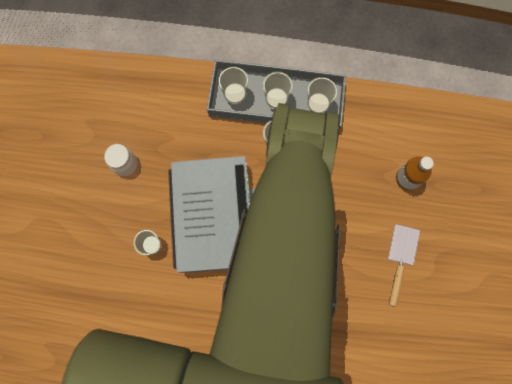

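```bash
python3 - <<'E'
import pickle
from h import *
np.set_printoptions(precision=4,suppress=True)
o,r=pickle.load(open("v5.pkl","rb"))["wrist"]
cv2.imwrite("pics/w5z.png",cv2.resize(r["img"][0:120,:,::-1],(800,480),interpolation=cv2.INTER_CUBIC))
E
```

```text
(no output)
```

View pics/w5z.png

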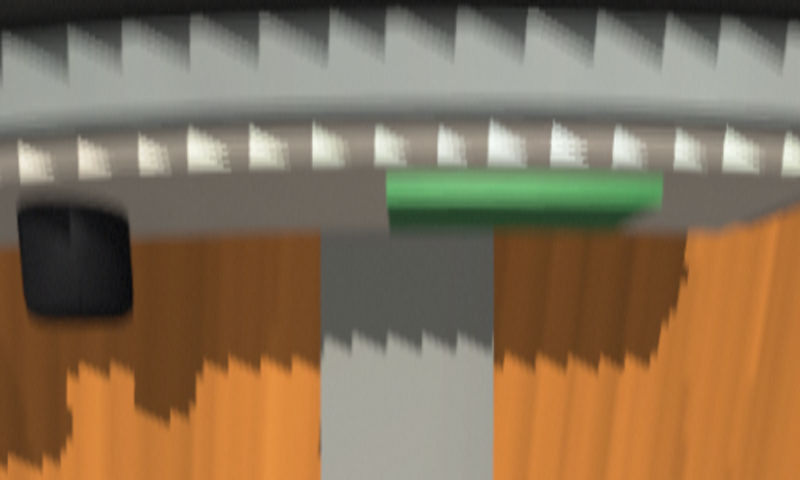

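```bash
python3 - <<'E'
import pickle
from h import *
np.set_printoptions(precision=4,suppress=True)
o,r=pickle.load(open("v5.pkl","rb"))["wrist"]
z=[(200,238),(320,233.5),(495,231),(680,231),(145,240)]
p=(np.array(z)+.5)/[1.5625,4]-.5
for g in(.016,.021):
    P=plane(r,p,g,o);m=np.polyfit(P[:,0],P[:,1],1);print(g,P[:,:2].tolist(),np.degrees(np.arctan(m[0])))
lip=np.array([.5755,.0497]);bx=np.array([-.2028,.979])
print("pred",[(q[:2]-lip)@bx for q in P])
E
```

```text
0.016 [[0.5579624484616137, 0.04634207462479363], [0.591029370016773, 0.053321335304095385], [0.6387384751310151, 0.06339919100921343], [0.6897142787267084, 0.07445461556142552], [0.5425629075001227, 0.04318274794193155]] 11.996167471790272
0.021 [[0.5600369239600715, 0.04628080409504497], [0.591945426802231, 0.05301556344814007], [0.637983160118145, 0.06274036612967236], [0.6871731511247542, 0.07340849092493315], [0.5451768682479602, 0.043232156694613284]] 11.996167471790287
pred [np.float64(-0.00021148097005348502), np.float64(-8.919593976330778e-05), np.float64(9.493356898942866e-05), np.float64(0.000563297567409405), np.float64(-0.00018248747665992014)]
```

Request:
servo_tool:
  steps:
    - [-0.53, [-0.01, 0.05, 0], 0]
    - [-0.53, [-0.02, 0.1, 0], 0]
    - [-0.53, [-0.03, 0.15, 0], 0]
    - [-0.53, [-0.04, 0.2, 0], 0]
    - [-0.53, [-0.05, 0.25, 0], 0]
    - [-0.53, [-0.06, 0.3, 0], 0]
    - [-0.53, [-0.07, 0.35, 0], 0]
    - [-0.53, [-0.08, 0.4, 0], 0]

```text
clock: 6.0
position: [0.6297, -0.0162, 0.0141]
tool_rot: [-89.9, 0.1, 11.7]
force: [0.7, -0.5, -0.3]
gripper_width: 0.0199
```

Request:
servo_tool:
  steps:
    - [-0.53, [-0.008, 0.04, 0], 0]
    - [-0.53, [-0.016, 0.08, 0], 0]
    - [-0.53, [-0.024, 0.12, 0], 0]
    - [-0.53, [-0.03, 0.15, 0], 0]

```text
clock: 6.4
position: [0.6281, -0.0085, 0.014]
tool_rot: [-89.9, 0.1, 11.7]
force: [0.2, -0.9, 0.2]
gripper_width: 0.0202
```

Request:
servo_tool:
  steps:
    - [-0.53, [-0.004, 0.02, 0], 0]
    - [-0.53, [-0.008, 0.04, 0], 0]
    - [-0.53, [-0.012, 0.06, 0], 0]

```text
clock: 6.7
position: [0.6275, -0.0055, 0.014]
tool_rot: [-89.9, 0.1, 11.7]
force: [0.5, -0.7, 0.2]
gripper_width: 0.0201
```

Request:
servo_tool:
  steps:
    - [-0.53, [-0.004, 0.02, 0], 0]
    - [-0.53, [-0.008, 0.04, 0], 0]
    - [-0.53, [-0.008, 0.04, 0], 0]

```text
clock: 7.0
position: [0.627, -0.0033, 0.014]
tool_rot: [-89.9, 0.1, 11.7]
force: [0.3, 0.1, -0.4]
gripper_width: 0.0201
```

Request:
servo_tool:
  steps:
    - [-0.53, [-0.004, 0.02, 0], 0]
    - [-0.53, [-0.006, 0.03, 0], 0]

```text
clock: 7.2
position: [0.6267, -0.0017, 0.0141]
tool_rot: [-89.9, 0.1, 11.7]
force: [-0.3, -0.6, -0.3]
gripper_width: 0.0201
```

Request:
servo_tool:
  steps:
    - [-0.53, [-0.004, 0.02, 0], 0]
    - [-0.53, [-0.006, 0.03, 0], 0]

```text
clock: 7.4
position: [0.6264, -0.0001, 0.0141]
tool_rot: [-89.9, 0.1, 11.7]
force: [0.9, -1.3, -0.7]
gripper_width: 0.0199
```

Request:
servo_tool:
  steps:
    - [-0.53, [-0.003, 0.015, 0], 0]
    - [-0.53, [-0.005, 0.025, 0], 0]

```text
clock: 7.6
position: [0.6262, 0.0012, 0.0141]
tool_rot: [-89.9, 0.1, 11.7]
force: [0.9, -0.7, -0.8]
gripper_width: 0.0199
```

Request:
servo_tool:
  steps:
    - [-0.53, [-0.003, 0.015, 0], 0]
    - [-0.53, [-0.005, 0.025, 0], 0]

```text
clock: 7.8
position: [0.6259, 0.0025, 0.0141]
tool_rot: [-89.9, 0.1, 11.7]
force: [0.9, -1.5, 0.1]
gripper_width: 0.0198
```

Request:
servo_tool:
  steps:
    - [-0.53, [-0.003, 0.015, 0], 0]
    - [-0.53, [-0.005, 0.025, 0], 0]

```text
clock: 8.0
position: [0.6257, 0.0039, 0.0141]
tool_rot: [-89.9, 0.1, 11.7]
force: [-0.1, -1.3, -0.4]
gripper_width: 0.0199
```

```bash
python3 snap.py 6 wrist side
```

```text
8.05 [0.62560755 0.00392533 0.01405235] [-89.92419442   0.09193108  11.75137113] [ 0.48214474 -1.01314884 -0.00826747]
```

View pics/wrist6.png

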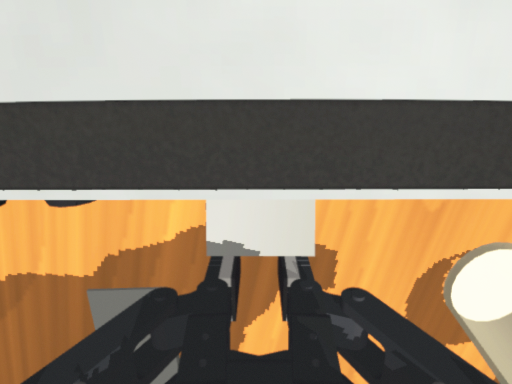

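Request:
servo_tool:
  steps:
    - [-0.53, [-0.003, 0.014, 0], 0]
    - [-0.53, [-0.004, 0.02, 0], 0]

```text
clock: 8.3
position: [0.6254, 0.0049, 0.0141]
tool_rot: [-89.9, 0.1, 11.7]
force: [0.5, -1.2, -0.3]
gripper_width: 0.0204
```

Request:
servo_tool:
  steps:
    - [-0.53, [-0.003, 0.014, 0], 0]
    - [-0.53, [-0.004, 0.02, 0], 0]

```text
clock: 8.5
position: [0.6252, 0.006, 0.014]
tool_rot: [-89.9, 0.1, 11.8]
force: [0.8, -0.4, -0.2]
gripper_width: 0.0199
```

Request:
servo_tool:
  steps:
    - [-0.53, [-0.003, 0.014, 0], 0]
    - [-0.53, [-0.004, 0.02, 0], 0]

```text
clock: 8.7
position: [0.625, 0.0068, 0.0141]
tool_rot: [-90.0, 0.1, 11.7]
force: [0.5, -1.9, -0.5]
gripper_width: 0.02
```

Request:
servo_tool:
  steps:
    - [-0.53, [-0.003, 0.014, 0], 0]
    - [-0.53, [-0.003, 0.014, 0], 0]

```text
clock: 8.9
position: [0.625, 0.0071, 0.0141]
tool_rot: [-90.0, 0.1, 11.7]
force: [-0.4, -3.7, -0.5]
gripper_width: 0.0199
```

Request:
servo_tool:
  steps:
    - [-0.53, [-0.003, 0.014, 0], 0]
    - [-0.53, [-0.003, 0.014, 0], 0]

```text
clock: 9.1
position: [0.625, 0.0071, 0.0141]
tool_rot: [-90.1, 0.1, 11.7]
force: [1.6, -6.2, -0.3]
gripper_width: 0.0203
```

Request:
servo_tool:
  steps:
    - [-0.53, [-0.003, 0.014, 0], 0]
    - [-0.53, [-0.003, 0.014, 0], 0]

```text
clock: 9.3
position: [0.6249, 0.0072, 0.0141]
tool_rot: [-90.2, 0.1, 11.7]
force: [0.8, -4.9, -1.0]
gripper_width: 0.0198
```

Request:
servo_tool:
  steps:
    - [-0.53, [-0.004, 0.018, 0], 0]
    - [-0.53, [-0.005, 0.025, 0], 0]

```text
clock: 9.5
position: [0.6249, 0.0073, 0.0141]
tool_rot: [-90.3, 0.1, 11.7]
force: [1.1, -6.9, -1.1]
gripper_width: 0.0198
```

Request:
servo_tool:
  steps:
    - [-0.53, [0.06, -0.3, 0], 0]
    - [-0.53, [0.16, -0.78, 0], 0]
    - [-0.53, [0.16, -0.78, 0.6], 0]
    - [-1, [0.16, -0.78, 1.5], 0]
    - [-1, [0.16, -0.78, 2.4], 0]
    - [-1, [0.16, -0.78, 2.6], 0]
    - [-1, [0.16, -0.78, 2.6], 0]

```text
clock: 10.2
position: [0.6347, -0.0319, 0.1467]
tool_rot: [-90.3, -0.2, 11.6]
force: [-0.4, 0.6, -1.2]
gripper_width: -0.0004
```

```bash
python3 snap.py 7 wrist
```

```text
10.2 [ 0.6347107  -0.03187543  0.14667671] [-90.30129873  -0.17101547  11.64969236] [-0.39904918  0.56872366 -1.16605823]
```

View pics/wrist7.png

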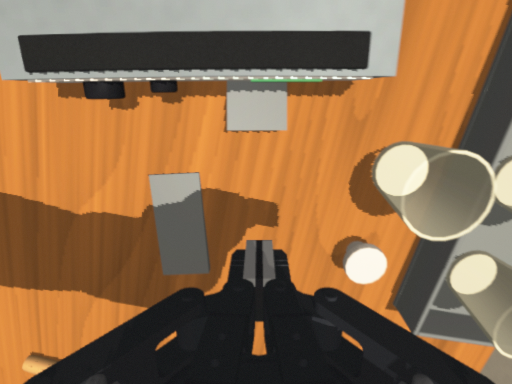

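```bash
python3 - <<'E'
import pickle
from h import *
np.set_printoptions(precision=4,suppress=True)
o,r=pickle.load(open("v7.pkl","rb"))["wrist"]
P=plane(r,[(21,37),(370,32),(25,72),(368,68)],.085,o);print(P,P.mean(0),np.linalg.norm(P[2]-P[3]))
W=plane(r,[(227,131),(287,130)],.034,o);print(W,W.mean(0),np.degrees(np.arctan2(*(W[1]-W[0])[1::-1])))
print((P.mean(0)-o["position"])/.05)
E
```

```text
[[0.4655 0.0521 0.085 ]
 [0.678  0.0971 0.085 ]
 [0.4676 0.0315 0.085 ]
 [0.6831 0.077  0.085 ]] [0.5735 0.0644 0.085 ] 0.22026886420555591
[[0.5984 0.0122 0.034 ]
 [0.6476 0.0231 0.034 ]] [0.623  0.0177 0.034 ] 12.513288735249214
[-1.2233  1.9264 -1.2335]
```

Request:
servo_tool:
  steps:
    - [-1, [-0.5, 0.8, 0], 0]
    - [-1, [-1, 1.6, 0], 0]
    - [-1, [-1.23, 1.92, 0], 0]
    - [-1, [-1.23, 1.92, -0.4], 0]
    - [-1, [-1.23, 1.92, -0.8], 0]
    - [-1, [-1.23, 1.92, -1.0], 0]
    - [-1, [-1.23, 1.92, -1.0], 0]

```text
clock: 10.95
position: [0.5696, 0.0638, 0.0916]
tool_rot: [-90.2, 0.3, 11.6]
force: [0.2, 0.4, 0.1]
gripper_width: 0.0003
```

Request:
servo_tool:
  steps:
    - [-1, [0, 0, -0.03], 0]
    - [-1, [0, 0, -0.06], 0]
    - [-1, [0, 0, -0.09], 0]
    - [-1, [0, 0, -0.12], 0]

```text
clock: 11.35
position: [0.57, 0.0637, 0.086]
tool_rot: [-90.2, 0.3, 11.6]
force: [-0.1, 0.3, -0.5]
gripper_width: -0.0001
```

Request:
servo_tool:
  steps:
    - [-1, [0.02, 0, -0.02], 0]
    - [-1, [0.02, 0, -0.04], 0]

```text
clock: 11.55
position: [0.5716, 0.0637, 0.0849]
tool_rot: [-90.3, 0.2, 11.6]
force: [-3.4, -1.2, 12.5]
gripper_width: -0.0003
```

Request:
servo_tool:
  steps:
    - [-1, [0, 0, -0.02], 0]
    - [-1, [0, 0, -0.03], 0]

```text
clock: 11.75
position: [0.5716, 0.0637, 0.0849]
tool_rot: [-90.3, 0.2, 11.6]
force: [-5.0, -1.4, 15.3]
gripper_width: 0.0001
```

Request:
servo_tool:
  steps:
    - [-1, [-0.015, 0, -0.03], 0]
    - [-1, [-0.015, 0, -0.045], 0]
    - [-1, [-0.015, 0, -0.045], 0]
    - [-1, [-0.015, 0, -0.045], 0]
    - [-1, [-0.015, 0, -0.045], 0]
    - [-1, [-0.015, 0, -0.045], 0]

```text
clock: 12.35
position: [0.5716, 0.0637, 0.0849]
tool_rot: [-90.3, 0.1, 11.6]
force: [-4.4, -0.2, 14.8]
gripper_width: -0.0002
```

```bash
python3 snap.py 8 side
```

```text
12.35 [0.57158275 0.06366722 0.0848533 ] [-9.02801365e+01  5.18687056e-02  1.16300955e+01] [-4.35813558 -0.17973652 14.79998342]
```

Request:
servo_tool:
  steps:
    - [-1, [0, 0, -0.05], 0]
    - [-1, [0, 0, -0.08], 0]
    - [-1, [0, 0, -0.08], 0]
    - [-1, [0, 0, -0.08], 0]
    - [-1, [0, 0, -0.08], 0]

```text
clock: 12.9
position: [0.5717, 0.0636, 0.0847]
tool_rot: [-90.3, -0.1, 11.6]
force: [-11.7, -1.7, 30.0]
gripper_width: 0.0
```

Request:
servo_tool:
  steps:
    - [-1, [0, 0, 0.1], 0]
    - [-1, [0, 0, 0.6], 0]
    - [-1, [0, 0, 1.4], 0]
    - [-1, [0, -1, 2.2], 0]
    - [-1, [0, -2, 2.4], 0]
    - [-1, [0, -2.6, 2.4], 0]
    - [-1, [0, -2.6, 2.4], 0]

```text
clock: 13.6
position: [0.5725, -0.071, 0.2062]
tool_rot: [-90.5, -0.2, 11.3]
force: [0.1, 1.1, 1.0]
gripper_width: -0.0
```

```bash
python3 snap.py 9 wrist side
```

```text
13.65 [ 0.57205736 -0.06871617  0.20531988] [-90.33094424  -0.12769361  11.39358277] [0.37643456 0.39879794 0.19978924]
```

View pics/wrist9.png

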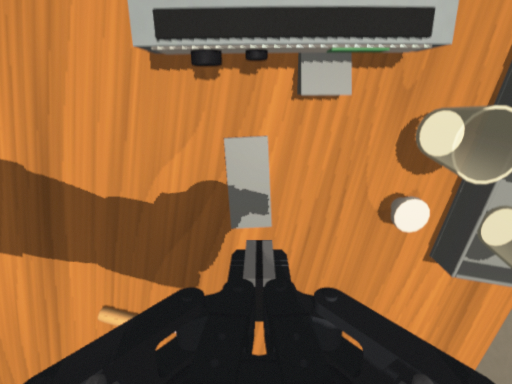

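```bash
python3 - <<'E'
import pickle
from h import *
np.set_printoptions(precision=4,suppress=True)
o,r=pickle.load(open("v9.pkl","rb"))["wrist"]
P=plane(r,[(154,10),(434,8),(153,39),(433,37)],.085,o);print("strip",P.mean(0),np.linalg.norm(P[2]-P[3]))
W=plane(r,[(299,97),(352,95)],.034,o);print("tail",W.mean(0))
L=plane(r,[(225,138),(268,136),(231,229),(271,227)],[.002,.002,.010,.010],o);print("low",L)
from cell import ticket
print(ticket.hand_in())
E
```

```text
strip [0.5737 0.0652 0.085 ] 0.2236453963954763
tail [0.6231 0.0176 0.034 ]
low [[ 0.5289 -0.049   0.002 ]
 [ 0.5768 -0.0371  0.002 ]
 [ 0.5547 -0.1573  0.01  ]
 [ 0.6029 -0.145   0.01  ]]
the job is handed in; nothing more can be done
None
```

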